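Find the balance of a press lever

TASK

The light wooden press lever with the dark steel weight clamped on it has to be marked where it balances. Find the point where it lifts level without tipping, lift it there, and leave it poised level on the round brass cap of the balancing post, held up by the post alone. Leave the dark spare lever alone.

Things in the scene. Friction and masses are not known exactly. Their poses are not given: they have to be found in the camera images.
- lever: Light beech bar 322 mm long, 24 wide, 36 tall, brass caps 12 mm long and 30 wide at the ends, lying on its flat underside. Origin: middle of the underside; x along the bar to the end with the weight, z up. The bar alone, 240 g, balances at its middle. Grip it across its width, clear of the weight; fingertips 8 mm or more above its underside clear the post's cap when it is set down.
- weight (a joint): Dark steel saddle weight clamped over the lever: distance in m from the lever's middle to the weight's middle, along lever +x. 26 mm long, 44 wide, from 9 to 49 mm above the underside, brass screw on top to 61 mm. It stays put in normal handling. 200 g give or take 15 %: the whole balances about 0.45 of this distance from the middle.
- post: The balancing post, fixed to the bench: dark steel foot 76 mm across and 14 mm high, a 28 mm stem, and a flat round brass cap 34 mm across on which the lever is to be poised. Origin: on the axis at bench height; the cap's top is 70 mm above it. z up.
- spare: The spare lever: same bar in dark wood with steel end caps and no weight. To be left where it is. Origin: middle of the length, on the underside; x along the bar.

How it is judged (in metres and radians):
On the way:
1. the lever is lifted clear of the bench and the post, level within 10 degrees, for half a second (height (world z) of lever above 0.03 m and angle between lever's own z axis and vertical below 0.175 rad and contact force between lever and post below 0.1 N), for 0.5 s.
At the end, for the whole second after the job is handed in: The lever rests still on the post's brass cap, which carries its weight, level within 10 degrees, its underside 60 to 85 mm above the bench at the lever's middle, the middle within 100 mm of the post's axis (angle between lever's own z axis and vertical below 0.175 rad and height (world z) of lever between 0.06 and 0.085 m and horizontal distance between lever and post below 0.1 m and contact force between lever and post above 2.5 N and linear speed of lever below 0.02 m/s and angular speed of lever below 0.1 rad/s); the robot touches nothing.
It fails at once if the spare lever is shifted by more than 30 mm (distance of spare from where it was at the start of the episode above 0.03 m).
It also fails if it takes over 42 s, if anything falls off the work surface, if the arm or the gripper's body presses on something with over 40 N, if the wrist force passes 120 N, or if a joint passes its speed limit or range.

ROBOT

A 6-joint arm with a two-finger parallel gripper is mounted at the origin on the work surface. World frame = base frame: x ahead of the robot, y to its left, z up, the work surface at z = 0. Lengths are in mm, angles in rad, forces in N, time in s.
With the tool pointing down it reaches from about 350 to 775 mm from the base axis. Payload 7.3 kg.
Tool frame: the origin (TCP) lies between the finger pads; the fingertips stand 25 mm ahead of it and the grasp point (between the pads) lies 6 mm ahead of it; z points along the fingers, y is the line along which they close (so a half turn about z gives the same grasp; the last joint's range is limited). The gripper opens to 92 mm and grips with 3 to 60 N. Pads are 19 mm wide; open, the fingers measure 130 mm over their backs; the gripper's body (75 mm by 190 mm) begins 47 mm behind the grasp point.
Start: joints at [-1.425, 0.342, 1.524, -0, 1.275, -0.146], TCP at [151.052, -502.818, 251.741] pointing down, gripper open.
Joint ranges: [-2.53, 2.53], [-0.77, 2.02], [0.04, 2.7], [-1, 4.14], [0.28, 2.66], [-3.11, 3.11]. Speed limits (rad/s): [2.57, 2.57, 3.14, 3.14, 3.14, 3.14].

INTERFACE

Orientations are given as [roll, pitch, yaw] about the fixed x, y, z axes, in that order (R = Rz(yaw) Ry(pitch) Rx(roll)).
In Python, from plant import bot gives the robot as it stands.
- The arm moves only by the tool play_rows, never from a script. Its argument "commands" is a list of rows, each an object of numbers: "x", "y", "z": the shift along the tool's x, y, z in m; "twist": the turn about the tool's z in degrees. In form: [{"x": .., "y": .., "z": .., "twist": ..}, ...]. A call has exactly 8 rows; each row is the pose to reach, as a shift and turn from the pose commanded when the call began, along the tool's axes at that moment; what a row does not reach only later rows make up. A row lasts 1/10 s, in which the tool goes at most 50 mm and 8.59 degrees, less where a joint would pass 70% of its speed; a pose out of reach is approached as far as the arm can. A call with a gripper value outside its range is refused whole. "jaw" is the closure, from 0 (fully open) to 1 (shut), set as the call begins (left out, the last holds). The fingers move at their own pace and stop on an object; the grip force is fixed at half the most. Time passes only in rows, so rows that repeat a pose let the fingers close, or fill a call up. It gives the time, the measured TCP pose, the force, the opening and the grip force at its end, in the units of the state.
- bot.get_obs(): the state, without advancing time (a new reading comes with each control period).
- bot.capture(name): name is "scene" or "top" or "wrist"; returns a dict with "pixels" (480x640x3 uint8, red, green, blue), "fx", "fy", "cx", "cy" (pixels), "eye" and "rotation" of the camera in the world. Camera axes: x right, y down, z forward; pixel columns grow to the right and rows downward; lengths in mm; the calibration is good to about 2 mm. A picture is of the moment at which its call begins. There is no depth.
- bot.close_job(): hands the job in; it is judged then, once.
The state is a dict: "time": time; "joint_positions": joint angles; "dq": joint speeds; "tau": joint torques, N m; "tool_pos": TCP position; "tcp_rot": TCP orientation; "contact_force": force on the tool from outside, world axes, zero at the start; "moment": the same for the moment, N m; "grip_width": finger opening in mm; "finger_force": force on a finger pad.
Only numpy, scipy, OpenCV 4.12 (cv2) and the standard library are available. Lean on these libraries where they do the work, as an engineer would, in place of code of your own. Each camera call takes 0.05 s, during which the arm holds its last target. There are 200 camera calls.

## Working session

There is one attempt and no reset: what is moved stays moved. The work goes in short steps, Python scripts to look and compute and a tool call to move; the robot and the scene stay as the last step left them, time stands still between calls to the robot, and variables do not carry over. Pictures are saved under pics/ and viewed, at most 10 in all, crops included, and the job is handed in when it is done.

Besides the shell and the picture viewer there is one more tool, called after "Request:" as name(argument=value, ...), one argument or row to a line, values as JSON. play_rows: Moves the arm, as the interface text tells. Its arguments: {"type":"object","properties":{"commands":{"type":"array"},"jaw":{"type":"number"}},"required":["commands"]}

```bash
mkdir -p pics; python3 - <<'E'
from plant import bot
import cv2,numpy as np
o=bot.get_obs();print({k:np.round(v,3) for k,v in o.items()})
for n in("top","scene"):
    c=bot.capture(n);cv2.imwrite(f"pics/{n}0.png",c["pixels"][:,:,::-1]);print(n,c["fx"],c["fy"],c["cx"],c["cy"],c["eye"],np.round(c["rotation"],4).tolist())
    np.savez(f"{n}0.npz",**c)
E
```

```text
{'time': np.float64(0.0), 'joint_positions': array([-1.425,  0.343,  1.525,  0.   ,  1.275, -0.146]), 'dq': array([-0.   , -0.001, -0.004, -0.002, -0.   , -0.001]), 'tau': array([-2.0000e-03, -4.3125e+01, -2.4422e+01,  7.2000e-02,  5.6000e-02,
       -0.0000e+00]), 'tool_pos': array([ 151.001, -502.433,  251.041]), 'tcp_rot': array([-3.14 , -0.   ,  0.292]), 'contact_force': array([ 0.037, -0.047,  0.039]), 'moment': array([ 0.037,  0.001, -0.011]), 'finger_force': np.float64(0.0), 'grip_width': np.float64(91.804)}
top 562.8147203253511 562.8147203253511 313.8723059397507 234.50651546635243 [441.30164332  18.42181332 912.26635508] [-3.0447, -0.0447, -1.5466]
scene 515.4014933966413 515.4014933966413 318.4833420686191 242.06185918296958 [1190.45499448  301.92582161  541.2058064 ] [-2.1813, -0.0242, 2.0061]
```

View pics/top0.png

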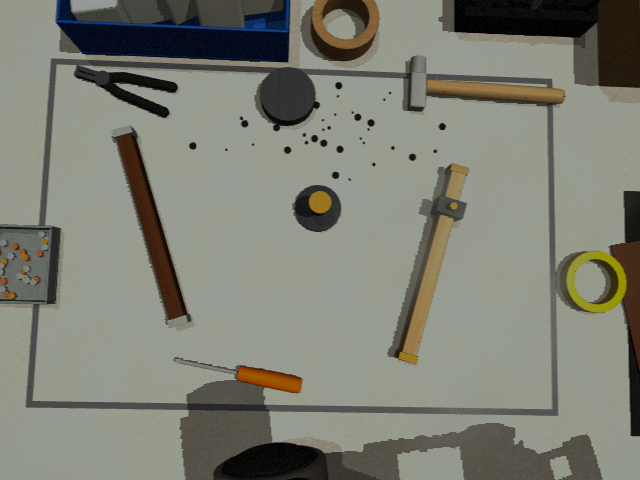

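View pics/scene0.png

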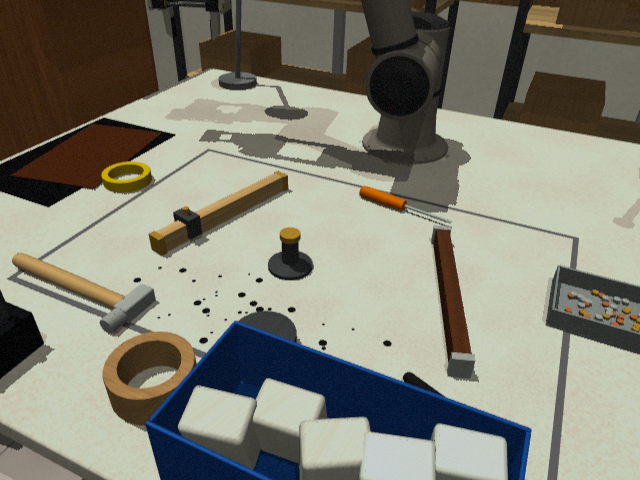

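The top view shows the lever from the brass end cap at (459,169) to the one at (408,357), with the weight at about (450,209) and its screw at (453,206). The post's cap is at (320,202) and the spare lever is on the left. The scene view agrees. Next I'll measure by masks.

```bash
cat > h.py <<'E'
import cv2,numpy as np
from scipy.spatial.transform import Rotation as R
def ray(c,uv,z):
    uv=np.atleast_2d(np.array(uv,float))
    d=np.c_[(uv[:,0]-c["cx"])/c["fx"],(uv[:,1]-c["cy"])/c["fy"],np.ones(len(uv))]
    r=np.array(c["rotation"]); M=r if r.shape==(3,3) else R.from_euler("xyz",r).as_matrix()
    d=d@M.T; e=np.array(c["eye"],float)
    return e+d*((z-e[2])/d[:,2])[:,None]
def brass(c):
    h=cv2.cvtColor(c["pixels"],cv2.COLOR_RGB2HSV)
    m=cv2.inRange(h,(12,150,90),(28,255,255))
    n,l,s,ce=cv2.connectedComponentsWithStats(m)
    return m,[(s[i].tolist(),ce[i].round(1).tolist()) for i in range(1,n) if s[i,4]>12]
E
python3 - <<'E'
from h import *
c=dict(np.load("top0.npz"))
m,b=brass(c)
for s in b: print(s)
h=cv2.cvtColor(c["pixels"],cv2.COLOR_RGB2HSV)
print(h[230:290:10,425:450:3].tolist()[3])
print("post",ray(c,(320,202),70),"screw",ray(c,(453.5,206),61))
print("ends",ray(c,[(459,169),(408,357)],36))
x0,y0=385,150
cv2.imwrite("pics/crop.png",cv2.resize(c["pixels"][150:370,390:480,::-1],None,fx=2.7,fy=2.7,interpolation=cv2.INTER_NEAREST))
E
```

```text
([366, 0, 8, 7, 16], [370.2, 3.2])
([340, 46, 8, 3, 13], [343.2, 47.1])
([450, 164, 16, 9, 73], [456.5, 167.7])
([309, 191, 23, 22, 395], [319.7, 201.7])
([450, 203, 7, 6, 35], [453.2, 205.4])
([42, 239, 6, 5, 25], [44.2, 241.1])
([20, 253, 8, 7, 39], [23.6, 256.0])
([607, 254, 20, 46, 66], [621.7, 277.0])
([1, 259, 6, 5, 24], [4.0, 260.8])
([603, 260, 13, 12, 17], [609.7, 264.7])
([7, 293, 8, 6, 35], [10.9, 295.3])
([593, 292, 24, 13, 27], [605.3, 300.7])
([571, 297, 18, 14, 20], [579.2, 304.9])
([398, 352, 20, 12, 146], [407.7, 357.3])
([237, 367, 65, 26, 987], [269.4, 379.4])
[[21, 51, 80], [20, 102, 143], [19, 106, 152], [20, 105, 151], [22, 98, 153], [19, 107, 150], [34, 24, 151], [39, 21, 155], [40, 15, 155]]
post [[573.84009852 -25.31439315  70.        ]] screw [[ 575.45731983 -232.52902254   61.        ]]
ends [[ 639.5672342  -248.82022628   36.        ]
 [ 341.57613754 -168.76696602   36.        ]]
```

View pics/crop.png

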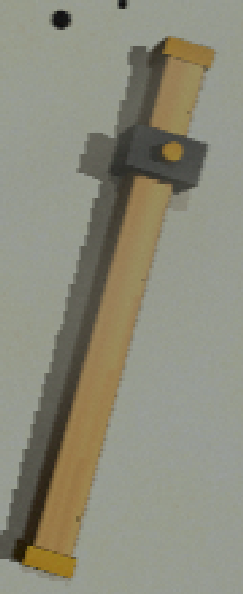

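The crop shows the cap outer edges at (460.4,166.3) and (407,361.5) in full-image pixels. The screw sits over the weight and the shaded side face lies to the left of the bar.

```bash
python3 - <<'E'
from h import *
c=dict(np.load("top0.npz"))
e=ray(c,[(460.4,166.5),(407.2,361.8)],36)[:,:2]; d=e[0]-e[1];L=np.hypot(*d);u=d/L;mid=e.mean(0)
s=ray(c,(453.2,205.7),61)[0,:2]
w=(s-mid)@u; p=ray(c,(319.9,201.9),70)[0,:2]
print("ends",e,"L",L,"mid",mid,"yaw",np.arctan2(u[1],u[0]),"w",w,"off",(s-mid)@[-u[1],u[0]],"bal",mid+u*.45*w,.45*w,"post",p)
E
```

```text
ends [[ 643.72005035 -251.09680465]
 [ 334.26335745 -167.57983083]] L 320.52851619303027 mid [ 488.9917039  -209.33831774] yaw -0.2636023989904055 w 89.83751973996823 off 0.7112416848675515 bal [ 528.0221463  -219.87195463] 40.426883882985706 post [573.98833361 -25.1592571 ]
```

Request:
play_rows(
  commands=[
    {"x": 0.03, "y": -0.011, "z": 0, "twist": 3},
    {"x": 0.074, "y": -0.027, "z": 0, "twist": 8},
    {"x": 0.118, "y": -0.043, "z": 0, "twist": 13},
    {"x": 0.162, "y": -0.059, "z": 0, "twist": 18},
    {"x": 0.206, "y": -0.075, "z": 0, "twist": 23},
    {"x": 0.25, "y": -0.091, "z": 0, "twist": 28},
    {"x": 0.28, "y": -0.103, "z": 0, "twist": 31.8},
    {"x": 0.3, "y": -0.11, "z": 0, "twist": 31.8},
  ],
)

```text
time: 0.9
tool_pos: [408.3, -309.1, 251.4]
tcp_rot: [-3.141, 0.0, -0.263]
contact_force: [0.1, -0.3, -0.6]
grip_width: 91.6
finger_force: 0.0
```

Request:
play_rows(
  commands=[
    {"x": 0.02, "y": -0.025, "z": 0.0, "twist": 0},
    {"x": 0.045, "y": -0.055, "z": 0.01, "twist": 0},
    {"x": 0.07, "y": -0.09, "z": 0.025, "twist": 0},
    {"x": 0.09, "y": -0.115, "z": 0.035, "twist": 0},
    {"x": 0.0934, "y": -0.1196, "z": 0.04, "twist": 0},
    {"x": 0.0934, "y": -0.1196, "z": 0.04, "twist": 0},
    {"x": 0.0934, "y": -0.1196, "z": 0.04, "twist": 0},
    {"x": 0.0934, "y": -0.1196, "z": 0.04, "twist": 0},
  ],
)

```text
time: 1.7
tool_pos: [527.4, -221.1, 212.3]
tcp_rot: [3.141, -0.001, -0.265]
contact_force: [-0.3, -0.2, -0.7]
grip_width: 91.9
finger_force: 0.0
```

```bash
python3 - <<'E'
from h import *
from plant import bot
o=bot.get_obs();print(o["tool_pos"],o["tcp_rot"],o["moment"],o["contact_force"])
c=bot.capture("wrist");np.savez("w1.npz",**c);cv2.imwrite("pics/w1.png",c["pixels"][:,:,::-1]);print(c["eye"],c["rotation"],c["fx"])
for s in brass(c)[1]: print(s)
E
```

```text
[ 527.35752724 -221.08972849  212.34784752] [ 3.14100236e+00 -6.95846337e-04 -2.64728549e-01] [ 0.00760166  0.00365411 -0.02302883] [-0.2557758  -0.16750519 -0.6535895 ]
[ 601.83012607 -240.48579805  345.41160346] [ 2.85402332e+00 -4.67856499e-04 -1.83510273e+00] 380.79595265479
([300, 68, 39, 17, 644], [319.1, 75.9])
([581, 156, 59, 31, 103], [612.6, 164.6])
([567, 159, 73, 110, 2008], [599.2, 229.1])
([312, 161, 16, 16, 197], [319.5, 168.1])
([99, 334, 9, 20, 91], [103.2, 344.4])
```

View pics/w1.png

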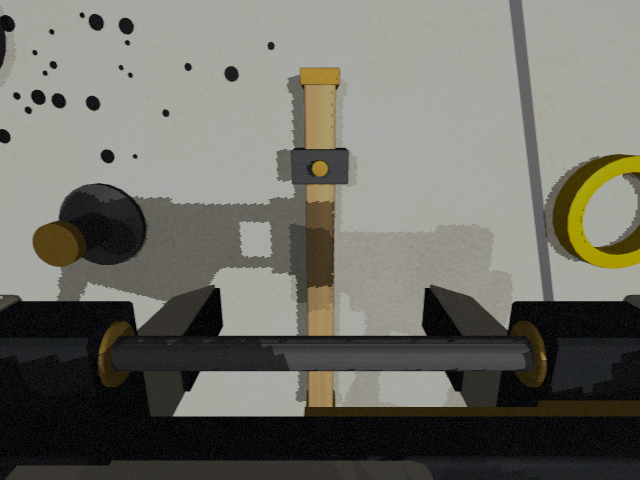

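The lever is centred under the gripper at column 320. The screw is at (319.5,168), the end cap's outer edge at (320,67.5) and the post's cap at (59,244).

```bash
python3 - <<'E'
from h import *
c=dict(np.load("w1.npz"))
u=np.array([np.cos(-.2636),np.sin(-.2636)])
s=ray(c,(319.5,168.1),61)[0,:2]; e=ray(c,[(320,68),(320,67)],36)[:,:2]
print("screw",s,"end",e,"w",161-(e-s)@u,"mid",e.mean(0)-161*u,"post",ray(c,(59,244),70))
print("bar axis near grasp",ray(c,(320,260),36))
h=cv2.cvtColor(c["pixels"],cv2.COLOR_RGB2HSV)
for r in (120,190,205): print(r,h[r,295:345:2,1].tolist())
E
```

```text
screw [ 576.90885664 -231.98683405] end [[ 645.56635739 -250.94106356]
 [ 646.22622529 -251.12069495]] w [89.77537709 89.09149782] mid [ 490.45751664 -209.08106019] post [[574.62323776 -27.76009525  70.        ]]
bar axis near grasp [[ 499.63286808 -211.21457309   36.        ]]
120 [23, 28, 23, 22, 22, 125, 109, 111, 112, 109, 114, 107, 109, 107, 100, 96, 93, 100, 98, 108, 36, 21, 18, 5, 3]
190 [20, 21, 19, 26, 25, 63, 115, 114, 113, 116, 112, 111, 108, 106, 98, 100, 102, 101, 104, 113, 26, 24, 24, 19, 14]
205 [23, 25, 18, 23, 21, 44, 115, 123, 118, 123, 129, 126, 131, 111, 118, 117, 133, 124, 131, 124, 24, 22, 23, 21, 15]
```

Request:
play_rows(
  commands=[
    {"x": 0.0005, "y": 0, "z": 0.025, "twist": 0},
    {"x": 0.0005, "y": 0, "z": 0.065, "twist": 0},
    {"x": 0.0005, "y": 0, "z": 0.105, "twist": 0},
    {"x": 0.0005, "y": 0, "z": 0.14, "twist": 0},
    {"x": 0.0005, "y": 0, "z": 0.16, "twist": 0},
    {"x": 0.0005, "y": 0, "z": 0.17, "twist": 0},
    {"x": 0.0005, "y": 0, "z": 0.175, "twist": 0},
    {"x": 0.0005, "y": 0, "z": 0.175, "twist": 0},
  ],
)

```text
time: 2.55
tool_pos: [528.7, -220.7, 37.2]
tcp_rot: [3.141, -0.001, -0.264]
contact_force: [0.9, -0.4, -0.0]
grip_width: 91.8
finger_force: 0.0
```

Request:
play_rows(
  commands=[
    {"x": 0, "y": 0, "z": 0, "twist": 0},
    {"x": 0, "y": 0, "z": 0, "twist": 0},
    {"x": 0, "y": 0, "z": 0, "twist": 0},
    {"x": 0, "y": 0, "z": 0, "twist": 0},
    {"x": 0, "y": 0, "z": 0, "twist": 0},
    {"x": 0, "y": 0, "z": 0, "twist": 0},
    {"x": 0, "y": 0, "z": 0, "twist": 0},
    {"x": 0, "y": 0, "z": 0, "twist": 0},
  ],
  jaw=1,
)

```text
time: 3.35
tool_pos: [528.5, -220.1, 36.7]
tcp_rot: [3.142, 0.0, -0.263]
contact_force: [0.0, -0.3, 0.9]
grip_width: 32.5
finger_force: 0.0
```

Fingers are still closing; hold once more, reading the unloaded moment beforehand.

Request:
play_rows(
  commands=[
    {"x": 0, "y": 0, "z": 0, "twist": 0},
    {"x": 0, "y": 0, "z": 0, "twist": 0},
    {"x": 0, "y": 0, "z": 0, "twist": 0},
    {"x": 0, "y": 0, "z": 0, "twist": 0},
    {"x": 0, "y": 0, "z": 0, "twist": 0},
    {"x": 0, "y": 0, "z": 0, "twist": 0},
    {"x": 0, "y": 0, "z": 0, "twist": 0},
    {"x": 0, "y": 0, "z": 0, "twist": 0},
  ],
)

```text
time: 4.15
tool_pos: [528.5, -220.0, 36.7]
tcp_rot: [-3.142, 0.0, -0.263]
contact_force: [0.9, 1.0, -1.6]
grip_width: 23.9
finger_force: 30.0
```

Request:
play_rows(
  commands=[
    {"x": 0, "y": 0, "z": -0.005, "twist": 0},
    {"x": 0, "y": 0, "z": -0.015, "twist": 0},
    {"x": 0, "y": 0, "z": -0.03, "twist": 0},
    {"x": 0, "y": 0, "z": -0.05, "twist": 0},
    {"x": 0, "y": 0, "z": -0.07, "twist": 0},
    {"x": 0, "y": 0, "z": -0.085, "twist": 0},
    {"x": 0, "y": 0, "z": -0.095, "twist": 0},
    {"x": 0, "y": 0, "z": -0.1, "twist": 0},
  ],
)

```text
time: 4.95
tool_pos: [528.7, -220.3, 137.9]
tcp_rot: [3.141, -0.001, -0.263]
contact_force: [0.4, -0.1, -4.0]
grip_width: 24.0
finger_force: 30.0
```

Request:
play_rows(
  commands=[
    {"x": 0, "y": 0, "z": 0, "twist": 0},
    {"x": 0, "y": 0, "z": 0, "twist": 0},
    {"x": 0, "y": 0, "z": 0, "twist": 0},
    {"x": 0, "y": 0, "z": 0, "twist": 0},
    {"x": 0, "y": 0, "z": 0, "twist": 0},
    {"x": 0, "y": 0, "z": 0, "twist": 0},
    {"x": 0, "y": 0, "z": 0, "twist": 0},
    {"x": 0, "y": 0, "z": 0, "twist": 0},
  ],
)

```text
time: 5.75
tool_pos: [528.5, -220.1, 136.7]
tcp_rot: [3.142, 0.0, -0.263]
contact_force: [-0.3, -0.8, -3.7]
grip_width: 23.7
finger_force: 30.0
```

```bash
python3 - <<'E'
from h import *
from plant import bot
M=[];F=[]
for i in range(6):
    c=bot.capture("wrist" if i<3 else "scene");o=bot.get_obs();M.append(o["moment"]);F.append(o["contact_force"])
    np.savez("w2.npz" if i<3 else "s2.npz",**c)
print(o["tool_pos"],o["tcp_rot"],np.mean(M,0),np.mean(F,0),np.std(M,0),o["grip_width"])
u=np.array([np.cos(-.2636),np.sin(-.2636)])
m=np.mean(M,0);print("moment about tool -y axis",m[:2]@[-u[1],u[0]],m[:2]@u)
w=dict(np.load("w2.npz"));s=dict(np.load("s2.npz"))
for b in brass(w)[1]: print(b)
cv2.imwrite("pics/ws2.png",np.hstack([cv2.resize(w["pixels"],(400,300)),cv2.resize(s["pixels"][60:360,0:400],(400,300))])[:,:,::-1])
E
```

```text
[ 528.53796817 -220.11918736  136.76965323] [ 3.14149877e+00 -1.33143574e-04 -2.63158560e-01] [0.04989801 0.00516202 0.01134686] [-0.02002607 -0.16143015 -4.45675459] [0.02994072 0.02142413 0.01345589] 23.842093435992194
moment about tool -y axis 0.017985032987962297 0.04682943876573731
([275, 0, 95, 23, 2096], [322.2, 10.6])
([302, 209, 40, 38, 1183], [322.2, 227.4])
([637, 240, 3, 33, 64], [638.4, 255.5])
([257, 326, 8, 19, 88], [260.4, 335.1])
([384, 337, 4, 18, 41], [385.3, 346.4])
([257, 363, 4, 16, 45], [258.1, 370.4])
([383, 364, 5, 15, 56], [385.2, 371.5])
```

View pics/ws2.png

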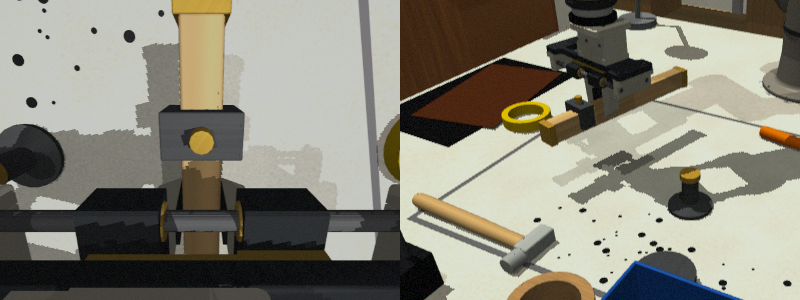

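The left half (wrist view) shows the lever held, with the screw at about (322,227) in full-image pixels. The right half (scene view) shows it lifted clear and roughly level. I'll check the tilt numerically.

```bash
python3 - <<'E'
from h import *
w=dict(np.load("w2.npz"));s=dict(np.load("s2.npz"))
M=R.from_euler("xyz",w["rotation"]).as_matrix()
def proj(c,p):
    M=R.from_euler("xyz",c["rotation"]).as_matrix();q=(np.array(p)-c["eye"])@M;return c["cx"]+c["fx"]*q[0]/q[2],c["cy"]+c["fy"]*q[1]/q[2]
u=np.array([np.cos(-.2632),np.sin(-.2632),0]);v=np.array([-u[1],u[0],0]);z=np.array([0,0,1])
g=np.array([528.5,-220.1,130.7]) # grasp point, lever coords x=40.3,z=30.5
for t in (-.1,-.05,0,.05,.1):   # positive: weight end down
    a=u*np.cos(t)-z*np.sin(t); b=z*np.cos(t)+u*np.sin(t)
    P=lambda x,h,y=0:g+a*(x-40)+b*(h-30.5)+v*y
    print(t,*[np.round(proj(w,P(89.5,61)),1)],"scene weight-end top, far-end top",np.round(proj(s,P(161,36,-15)),1),np.round(proj(s,P(161,36,15)),1),np.round(proj(s,P(-161,36,15)),1),np.round(proj(s,P(-161,0,15)),1))
for b in brass(s)[1]: print(b)
E
```

```text
-0.1 [324.4 243.8] scene weight-end top, far-end top [136.2 175.4] [147.3 181.4] [286.5 139.5] [285.5 156.4]
-0.05 [324.3 235.9] scene weight-end top, far-end top [136.5 178.9] [147.5 184.9] [286.6 134.7] [286.2 151.6]
0 [324.3 228.5] scene weight-end top, far-end top [136.9 182.3] [147.9 188.4] [286.6 129.9] [286.8 146.7]
0.05 [324.2 221.6] scene weight-end top, far-end top [137.5 185.6] [148.5 191.8] [286.3 125.2] [287.1 141.9]
0.1 [324.2 215.4] scene weight-end top, far-end top [138.2 188.8] [149.2 195. ] [285.9 120.5] [287.4 137.1]
([274, 127, 13, 5, 29], [279.7, 128.8])
([175, 155, 6, 4, 18], [177.5, 156.5])
([101, 161, 54, 31, 840], [126.0, 175.8])
([360, 186, 47, 23, 444], [382.1, 196.6])
([280, 228, 20, 12, 190], [289.7, 233.3])
([439, 239, 5, 8, 15], [441.0, 242.3])
([440, 254, 8, 22, 45], [443.8, 264.6])
([592, 290, 8, 6, 27], [595.7, 291.9])
([623, 307, 8, 6, 35], [626.6, 309.6])
([580, 310, 8, 7, 33], [583.8, 312.5])
([603, 314, 7, 4, 19], [605.5, 315.6])
([632, 318, 8, 13, 65], [636.4, 325.1])
([463, 332, 6, 11, 21], [465.7, 337.0])
```

Request:
play_rows(
  commands=[
    {"x": -0.0005, "y": -0.01, "z": 0, "twist": 0},
    {"x": -0.001, "y": -0.03, "z": 0, "twist": 0},
    {"x": -0.002, "y": -0.06, "z": 0, "twist": 0},
    {"x": -0.004, "y": -0.095, "z": 0, "twist": 0},
    {"x": -0.005, "y": -0.13, "z": 0, "twist": 0},
    {"x": -0.006, "y": -0.16, "z": 0, "twist": 0},
    {"x": -0.007, "y": -0.182, "z": 0, "twist": 0},
    {"x": -0.0078, "y": -0.195, "z": 0, "twist": 0},
  ],
)

```text
time: 6.85
tool_pos: [571.8, -27.3, 136.7]
tcp_rot: [-3.141, 0.0, -0.261]
contact_force: [-0.4, 0.5, -5.6]
grip_width: 23.4
finger_force: 30.0
```

Request:
play_rows(
  commands=[
    {"x": 0, "y": -0.0043, "z": 0, "twist": 0},
    {"x": 0, "y": -0.0043, "z": 0.004, "twist": 0},
    {"x": 0, "y": -0.0043, "z": 0.01, "twist": 0},
    {"x": 0, "y": -0.0043, "z": 0.016, "twist": 0},
    {"x": 0, "y": -0.0043, "z": 0.02, "twist": 0},
    {"x": 0, "y": -0.0043, "z": 0.022, "twist": 0},
    {"x": 0, "y": -0.0043, "z": 0.022, "twist": 0},
    {"x": 0, "y": -0.0043, "z": 0.022, "twist": 0},
  ],
)

```text
time: 7.65
tool_pos: [572.9, -25.8, 114.8]
tcp_rot: [3.142, -0.0, -0.263]
contact_force: [0.0, 0.8, -3.7]
grip_width: 23.6
finger_force: 30.0
```

```bash
python3 - <<'E'
from h import *
from plant import bot
M=[];F=[]
for i in range(20):
    c=bot.capture(["wrist","scene"][i%2]);o=bot.get_obs();M.append(o["moment"]);F.append(o["contact_force"])
    np.savez(["w3.npz","s3.npz"][i%2],**c)
m=np.mean(M,0);print(o["time"],o["tool_pos"],o["tcp_rot"],m,np.mean(F,0),np.std(M,0)/4.5)
u=np.array([np.cos(-.2636),np.sin(-.2636)]);print("com offset mm",m[:2]@[-u[1],u[0]]/4.3*1e3)
print([b for b in brass(dict(np.load("w3.npz")))[1]])
s=dict(np.load("s3.npz"));cv2.imwrite("pics/s3.png",cv2.resize(s["pixels"][60:300,120:440],(800,600))[:,:,::-1])
E
```

```text
8.65 [572.85595874 -25.66287668 114.71827741] [ 3.14152353e+00 -9.39108790e-05 -2.63224690e-01] [ 0.04183133  0.00844849 -0.00409512] [-0.03845362 -0.00915399 -4.27263685] [0.00453128 0.00875367 0.00625953]
com offset mm 4.431662786910992
[([275, 0, 95, 23, 2099], [322.2, 10.6]), ([303, 209, 39, 38, 1186], [322.2, 227.2]), ([256, 326, 12, 26, 144], [260.5, 338.1]), ([383, 334, 5, 23, 54], [385.1, 345.7]), ([383, 363, 5, 19, 79], [385.2, 372.9]), ([257, 370, 4, 8, 21], [258.3, 373.6])]
```

View pics/s3.png

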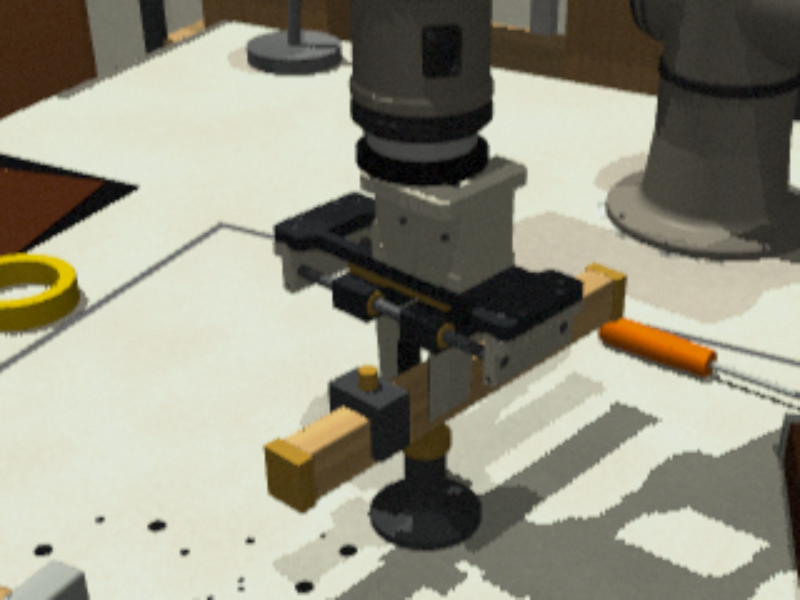

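The lever is held level just above the cap, which is directly under the fingers. The weight reads about 4.3 N, which agrees with the 0.45 ratio. Lowering now.

Request:
play_rows(
  commands=[
    {"x": 0, "y": 0, "z": 0.002, "twist": 0},
    {"x": 0, "y": 0, "z": 0.004, "twist": 0},
    {"x": 0, "y": 0, "z": 0.006, "twist": 0},
    {"x": 0, "y": 0, "z": 0.007, "twist": 0},
    {"x": 0, "y": 0, "z": 0.0075, "twist": 0},
    {"x": 0, "y": 0, "z": 0.0075, "twist": 0},
    {"x": 0, "y": 0, "z": 0.0075, "twist": 0},
    {"x": 0, "y": 0, "z": 0.0075, "twist": 0},
  ],
)

```text
time: 9.45
tool_pos: [572.9, -25.7, 107.3]
tcp_rot: [3.142, -0.0, -0.263]
contact_force: [0.1, -0.2, -4.1]
grip_width: 23.7
finger_force: 30.0
```

Request:
play_rows(
  commands=[
    {"x": 0, "y": 0, "z": 0.0003, "twist": 0},
    {"x": 0, "y": 0, "z": 0.0005, "twist": 0},
    {"x": 0, "y": 0, "z": 0.0007, "twist": 0},
    {"x": 0, "y": 0, "z": 0.0007, "twist": 0},
    {"x": 0, "y": 0, "z": 0.0007, "twist": 0},
    {"x": 0, "y": 0, "z": 0.0007, "twist": 0},
    {"x": 0, "y": 0, "z": 0.0007, "twist": 0},
    {"x": 0, "y": 0, "z": 0.0007, "twist": 0},
  ],
)

```text
time: 10.25
tool_pos: [572.9, -25.7, 106.7]
tcp_rot: [3.142, -0.0, -0.263]
contact_force: [-0.4, 0.3, 0.1]
grip_width: 24.0
finger_force: 30.0
```

Request:
play_rows(
  commands=[
    {"x": 0, "y": 0, "z": 0, "twist": 0},
    {"x": 0, "y": 0, "z": 0, "twist": 0},
    {"x": 0, "y": 0, "z": 0, "twist": 0},
    {"x": 0, "y": 0, "z": 0, "twist": 0},
    {"x": 0, "y": 0, "z": 0, "twist": 0},
    {"x": 0, "y": 0, "z": 0, "twist": 0},
    {"x": 0, "y": 0, "z": 0, "twist": 0},
    {"x": 0, "y": 0, "z": 0, "twist": 0},
  ],
  jaw=0.65,
)

```text
time: 11.05
tool_pos: [572.8, -25.7, 106.5]
tcp_rot: [3.141, -0.0, -0.263]
contact_force: [0.7, -1.0, -0.1]
grip_width: 32.2
finger_force: 0.0
```

```bash
python3 - <<'E'
from h import *
from plant import bot
c=bot.capture("wrist");print(brass(c)[1][:2]);o=bot.get_obs();print(o["grip_width"],o["contact_force"],o["moment"])
E
```

```text
[([275, 0, 95, 23, 2098], [322.2, 10.6]), ([302, 206, 41, 41, 1202], [322.4, 227.2])]
32.140062337540584 [-0.85163089 -0.83405451 -0.81724511] [0.02281887 0.01565207 0.03580227]
```

Request:
play_rows(
  commands=[
    {"x": 0, "y": 0, "z": 0, "twist": 0},
    {"x": 0, "y": 0, "z": 0, "twist": 0},
    {"x": 0, "y": 0, "z": 0, "twist": 0},
    {"x": 0, "y": 0, "z": 0, "twist": 0},
    {"x": 0, "y": 0, "z": 0, "twist": 0},
    {"x": 0, "y": 0, "z": 0, "twist": 0},
    {"x": 0, "y": 0, "z": -0.003, "twist": 0},
    {"x": 0, "y": 0, "z": -0.01, "twist": 0},
  ],
  jaw=0.2,
)

```text
time: 11.9
tool_pos: [572.5, -25.6, 116.4]
tcp_rot: [3.141, 0.001, -0.263]
contact_force: [0.8, -0.5, -0.7]
grip_width: 73.3
finger_force: 0.0
```

Request:
play_rows(
  commands=[
    {"x": 0, "y": 0, "z": -0.01, "twist": 0},
    {"x": 0, "y": 0, "z": -0.025, "twist": 0},
    {"x": 0, "y": 0, "z": -0.045, "twist": 0},
    {"x": 0, "y": 0, "z": -0.07, "twist": 0},
    {"x": 0, "y": 0, "z": -0.095, "twist": 0},
    {"x": 0, "y": 0, "z": -0.11, "twist": 0},
    {"x": 0, "y": 0, "z": -0.12, "twist": 0},
    {"x": 0, "y": 0, "z": -0.12, "twist": 0},
  ],
)

```text
time: 12.7
tool_pos: [573.5, -25.7, 238.4]
tcp_rot: [-3.141, -0.003, -0.263]
contact_force: [0.0, -0.3, 0.0]
grip_width: 73.6
finger_force: 0.0
```

```bash
python3 - <<'E'
from h import *
from plant import bot
c=bot.capture("scene");print(brass(c)[1][:4]);o=bot.get_obs();print(o["time"],o["tool_pos"],o["contact_force"])
cv2.imwrite("pics/s4.png",c["pixels"][60:360,40:440,::-1])
E
```

```text
[([101, 161, 49, 31, 716], [124.0, 174.4]), ([354, 170, 16, 7, 45], [362.0, 172.5]), ([362, 187, 44, 22, 395], [384.2, 197.5]), ([264, 211, 7, 4, 24], [267.0, 212.6])]
12.75 [572.92374458 -25.67550632 237.04242628] [-0.04134667  0.27015169 -0.62707942]
```

View pics/s4.png

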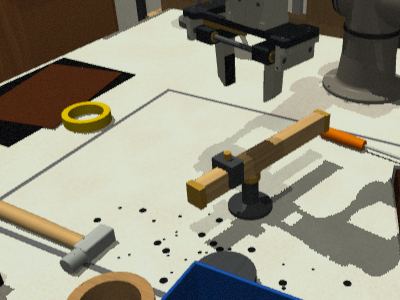

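The lever is poised level on the post with the gripper clear: its weight end is at about (197,190) and its far end at (318,120) in the crop. Handing in.

```bash
python3 -c "
from plant import bot
print(bot.close_job())"
```

```text
the job is handed in; nothing more can be done
None
```

The lever is poised level on the post's brass cap, set down about 41 mm from its middle toward the weight with the gripper clear; the job is handed in, but the hand-in returned no verdict.

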